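# Scrape the pipe fittings off the shovel into the shallow tray

## Task

Pick up the loaded hand shovel by its wooden handle, press the front edge of its blade on the rim of the shallow wooden tray (not the deep box) while the flange and the hex nut are still on it, and tip the blade so that both slide off into the tray. Move the fittings only with the shovel, never with the fingers; then lay the empty shovel flat on the bench, clear of the tray, and let go.

Things in the scene. Friction and masses are not known exactly. Their poses are not given: they have to be found in the camera images.
- shovel: Hand shovel, loaded, on the bench between tray and box. Origin: centre of blade underside, +x to the open front edge, z up. Blade: aluminium 120 mm long (x -60..60), 124 wide, 3 thick; side and back walls 18-22 high. Wooden handle: flat bar x -180..-60, 26 wide, z 8..38; knob 36 across, 40 high at its end stands on the bench. Hold near x = -100. Fittings slide at 16-24 degrees; 38 clears. 0.28 kg.
- flange: Dark steel pipe floor flange lying flat on the blade: disc 60 mm across and 6 mm thick with a hub 34 mm across, 20 mm high in all, about 0.14 kg. Origin: centre of its underside, z up. An identical spare flange lies on the bench and is not part of the job.
- hexnut: Dark steel hexagonal nut lying flat on the blade beside the flange: 26 mm across flats, 22 mm high, about 0.07 kg. Origin: centre of its underside, z up.
- tray: Shallow square open tray of pale wood fixed to the bench at the robot's left or right: 170 x 170 mm outside, rim 50 mm above the bench, walls and floor 8 mm thick. Origin: centre of its underside, x and y square to its walls, z up. On the other side of the shovel stands the wrong one, a deep pale wooden box (150 x 150 mm, 100 mm high).
Things that resemble listed ones, but are neither listed nor needed, are in the scene too. What is shaped like the tray but purple is not meant. What is shaped like the flange but yellow is not meant.

How it is judged:
By the outcome, as a careful person would: the job done as asked, in the order asked, and still so for the second after the job is handed in, with the robot touching nothing.
It also fails if it takes over 61 s, if anything falls off the work surface, if the arm or the gripper's body presses on something with over 40 N, if the wrist force passes 120 N, or if a joint passes its speed limit or range.

## Robot

A 7-joint arm with a two-finger parallel gripper is mounted at the origin on the work surface. World frame = base frame: x ahead of the robot, y to its left, z up, the work surface at z = 0. Lengths are in m, angles in rad, forces in N, time in s.
With the tool pointing down it reaches from about 0.375 to 0.925 m from the base axis. Payload 3.1 kg.
Tool frame: the origin (TCP) lies on the centre line of the jaws, within the pads' length; the fingertips stand 22 mm ahead of it and the grasp point (between the pads) lies 3 mm ahead of it; z points along the fingers, y is the line along which they close (so a half turn about z gives the same grasp; the last joint's range is limited). The gripper opens to 85 mm and grips with 20 to 120 N. Pads are 22 mm wide; open, the fingers measure 114 mm over their backs; the gripper's body (76 mm by 85 mm) begins 54 mm behind the grasp point. The pads swing forward as they close: fully open they stand 13 mm farther back than shut.
Start: joints at [-1.297, 0.383, 0.044, 1.598, -0.018, 1.161, -0.05], TCP at [0.236, 0.606, 0.253] pointing down, gripper open.
Joint ranges: [-2.61, 2.61], [-0.41, 2.15], [-1.48, 1.57], [0, 2.5], [-1.57, 4.71], [0.05, 1.97], [-2.85, 2.85]. Speed limits (rad/s): [2.79, 2.79, 3.14, 3.14, 3.14, 3.14, 3.14].

## Interface

Orientations are given as a unit quaternion [w, x, y, z].
In Python, from rig import robot gives the robot as it stands. Calls block until the motion is done:
- robot.movep(position, orientation): joint-space move of the TCP to a pose.
- robot.movel(position, ori=None, max_speed=0.15): straight line of the TCP; ori=None keeps the orientation; max_speed is the mean speed in m/s.
- robot.goto_joints(angles): joint-space move.
- robot.grip(opening): finger opening in m; the grip force is fixed at half the most; returns when the fingers have stopped.
- robot.pause(seconds).
- robot.solve_ik(position, orientation): joint angles nearest the present ones, or None.
- robot.sense(): the state.
- robot.snapshot(name): name is "scene" or "top" or "wrist"; returns a dict with "color" (420x560x3 uint8, red, green, blue), "fx", "fy", "cx", "cy" (pixels), "camera_from_world" (4x4, takes a point from world to camera coordinates). Camera axes: x right, y up, looking along -z (the intrinsics and any distortion apply to the point x, -y, -z); pixel columns grow to the right and rows downward; lengths in m; the calibration is good to about 2 mm. A picture is of the moment at which its call begins. There is no depth.
A pose or a line that the arm cannot do raises robot.IKError and nothing moves.
- robot.close_job(): hands the job in; it is judged then, once.
The state is a dict: "time_s": time; "joint_positions": joint angles; "joint_velocities": joint speeds; "joint_efforts": joint torques, N m; "eef_pos": TCP position; "tcp_rot": TCP orientation; "wrist_force": force on the tool from outside, world axes, zero at the start; "moment": the same for the moment, N m; "opening": finger opening in m; "finger_force": force on a finger pad.
Only numpy, scipy, OpenCV 4.12 (cv2) and the standard library are available. Lean on these libraries where they do the work, as an engineer would, in place of code of your own. Each camera call takes 0.05 s, during which the arm holds its last target. There are 200 camera calls.

## Working session

There is one attempt and no reset: what is moved stays moved. The work goes in short steps, each a Python script; the robot and the scene stay as the last script left them, time stands still between calls to the robot, and variables do not carry over. Pictures are saved under pics/ and viewed, at most 10 in all, crops included, and the job is handed in when it is done.

```bash
ls; mkdir -p pics; cat > h.py <<'E'
import numpy as np,cv2
from rig import robot
def snap(n,f):
    s=robot.snapshot(n); cv2.imwrite('pics/'+f+'.png',s['color'][:,:,::-1]); np.savez('pics/'+f+'.npz',**{k:v for k,v in s.items()}); return s
def ray(s,u,v):
    T=np.array(s['camera_from_world']);R=T[:3,:3];t=T[:3,3]
    d=R.T@np.array([(u-s['cx'])/s['fx'],-(v-s['cy'])/s['fy'],-1.]);return -R.T@t,d
def onz(s,u,v,z):
    o,d=ray(s,u,v);return o+d*(z-o[2])/d[2]
def proj(s,p):
    c=(np.array(s['camera_from_world'])@np.append(p,1))[:3]
    return s['cx']+s['fx']*c[0]/-c[2], s['cy']-s['fy']*c[1]/-c[2]
E
python3 - <<'E'
from h import *
a=snap('top','top0');b=snap('scene','scene0')
print(a.keys(),robot.sense())
cv2.imwrite('pics/both.png',np.hstack([cv2.resize(x['color'],(400,300),interpolation=cv2.INTER_AREA) for x in(a,b)])[:,:,::-1])
E
```

```text
pics
dict_keys(['color', 'fx', 'fy', 'cx', 'cy', 'camera_from_world']) {'time_s': 0.1, 'joint_positions': array([-1.29677849,  0.38380256,  0.04381235,  1.59941176, -0.01792317,
        1.16120027, -0.04989968]), 'joint_velocities': array([-0.0001254 , -0.00257607, -0.00151609, -0.00419315,  0.00176826,
        0.00152818,  0.00060286]), 'joint_efforts': array([ 2.99137922e-03, -4.34733009e+01,  1.02931023e+00, -2.50456381e+01,
        1.08513166e-02,  5.45353512e-03,  1.00630842e-05]), 'eef_pos': array([0.23583837, 0.60484565, 0.25198286]), 'tcp_rot': array([-1.75620306e-04,  1.84793769e-01,  9.82776570e-01, -1.20224956e-03]), 'wrist_force': array([ 0.35910848, -0.09810946, -0.97078592]), 'moment': array([0.06344627, 0.00995126, 0.00715688]), 'finger_force': 0.0, 'opening': 0.08516051190447589}
```

View pics/top0.png

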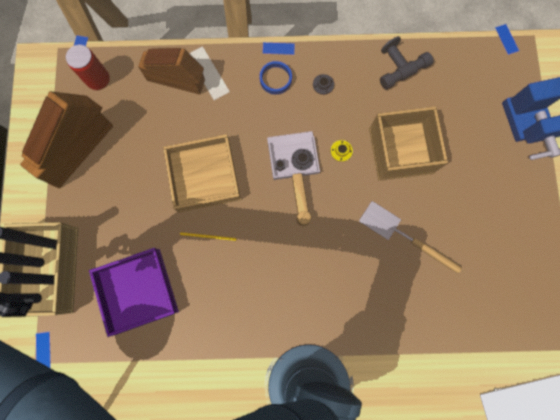

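View pics/scene0.png

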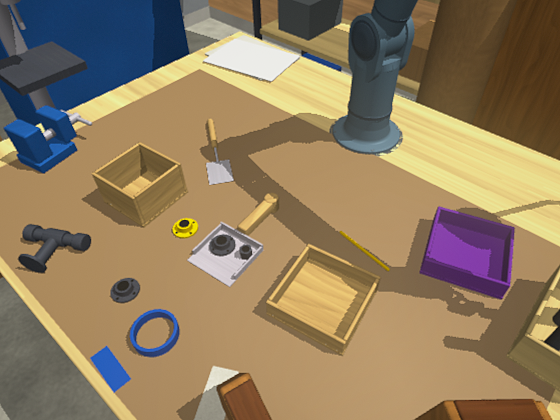

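Top view:
- The tray candidates are the pale shallow one at (202,172), the deep box at (411,140) and the purple tray at (133,292). I choose (202,172).
- The shovel candidates are the loaded one with its blade at (294,157) and knob at (304,215), and the trowel at (380,220). I choose the loaded one.
- The flange on the blade is at (302,158), with the nut at (280,164). The spare flange is at (323,84) and the yellow one at (342,150).

Next is a close crop and measurement.

```bash
python3 - <<'E'
from h import *
a=dict(np.load('pics/top0.npz'));b=dict(np.load('pics/scene0.npz'))
im=a['color'];hsv=cv2.cvtColor(im,cv2.COLOR_RGB2HSV)
for n,u,v in [('tray',172,165),('trayin',202,172),('mat',255,200),('blade',285,142),('handle',301,195),('box',385,125)]: print(n,hsv[v,u])
c=cv2.resize(im[115:235,150:350],(800,480),interpolation=cv2.INTER_CUBIC);cv2.imwrite('pics/crop0.png',c[:,:,::-1])
def big(m,x0,y0,x1,y1):
    k=np.zeros_like(m);k[y0:y1,x0:x1]=m[y0:y1,x0:x1]
    return max(cv2.findContours(k,cv2.RETR_EXTERNAL,cv2.CHAIN_APPROX_NONE)[0],key=cv2.contourArea)
white=((hsv[...,1]<70)&(hsv[...,2]>110)).astype(np.uint8)*255
r=cv2.minAreaRect(big(white,255,120,330,185));print('blade',r)
bp=cv2.boxPoints(r)
for q in bp: print(q,onz(a,*q,0.02).round(3))
print(a['fx'],a['cx'],a['cy'],'cam',(-a['camera_from_world'][:3,:3].T@a['camera_from_world'][:3,3]).round(3))
for n,u,v,z in [('knob',304,215,.04),('flange',302,158,.023),('nut',280,164,.025),('handle',301,190,.038)]: print(n,onz(a,u,v,z).round(3))
for q in [(164,174),(229,136),(239,194),(177,208)]: print('tray',q,onz(a,*q,.05).round(3))
E
```

```text
tray [ 17 124 117]
trayin [ 17 124 206]
mat [ 15 106 164]
blade [161  14 194]
handle [ 18 122 207]
box [ 18 125  96]
blade ((293.2967834472656, 154.61810302734375), (43.5609016418457, 48.65319061279297), 81.63410949707031)
[266.06012 136.60878] [0.637 0.088 0.02 ]
[314.19562 129.53004] [ 0.654 -0.042  0.02 ]
[320.53345 172.62743] [ 0.534 -0.053  0.02 ]
[272.39795 179.70616] [0.518 0.074 0.02 ]
421.65254184806776 273.31320855857354 212.15362234328094 cam [0.233 0.073 1.095]
knob [ 0.418 -0.004  0.04 ]
flange [ 0.574 -0.006  0.023]
nut [0.559 0.053 0.025]
handle [0.484 0.001 0.038]
tray (164, 174) [0.533 0.352 0.05 ]
tray (229, 136) [0.631 0.184 0.05 ]
tray (239, 194) [0.475 0.16  0.05 ]
tray (177, 208) [0.443 0.317 0.05 ]
```

View pics/crop0.png

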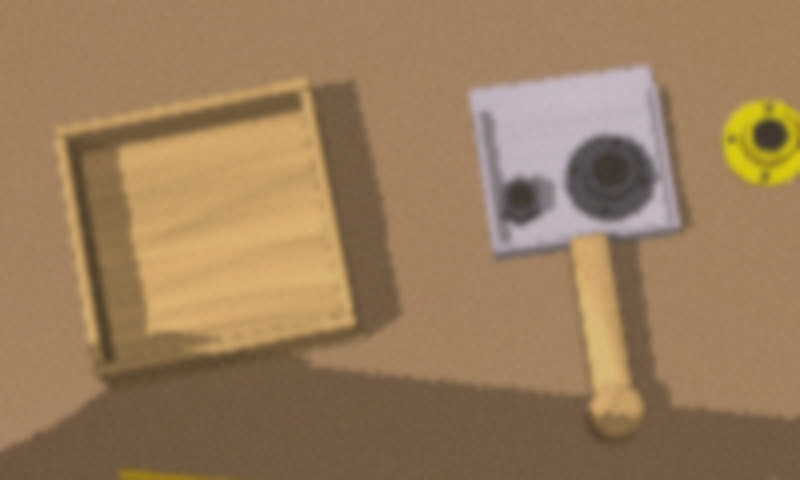

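The crop confirms the choice. The pale tray's rim corners are at about (164,147), (227,135), (239,196) and (175,207). The blade holds the dark flange and nut, with its front edge facing away from the robot and the handle towards it.

```bash
cat >> h.py <<'E'
from scipy.spatial.transform import Rotation as Rot
def fit(local,world):  # 2D rigid fit -> centre, yaw, residuals
    L=np.array(local,float);W=np.array(world)[:,:2];lc=L.mean(0);wc=W.mean(0)
    A=(L-lc);B=(W-wc);y=np.arctan2((A[:,0]*B[:,1]-A[:,1]*B[:,0]).sum(),(A*B).sum())
    R=np.array([[np.cos(y),-np.sin(y)],[np.sin(y),np.cos(y)]]);c=wc-R@lc
    return c,y,np.linalg.norm((R@L.T).T+c-W,axis=1)
def srot(yaw,pitch=0): # shovel rotation; pitch>0 = nose down
    return Rot.from_euler('ZY',[yaw,pitch])
FL={1:Rot.from_matrix(np.diag([-1.,1,-1])),-1:Rot.from_matrix(np.diag([1.,-1,-1]))}
def tool(yaw,pitch,s):
    q=(srot(yaw,pitch)*FL[s]).as_quat();return q[[3,0,1,2]]
E
python3 - <<'E'
from h import *
a=dict(np.load('pics/top0.npz'))
P=lambda u,v,z:onz(a,150+u/4,115+v/4,z)
t=.085
tray=fit([(t,t),(t,-t),(-t,-t),(-t,t)],[P(57,130,.05),P(308,80,.05),P(355,325,.05),P(103,368,.05)])
sh=fit([(.06,.062),(.06,-.062),(-.06,-.062),(-.06,.062),(-.18,0)],[P(470,90,.01),P(648,66,.01),P(683,228,.022),P(493,255,.022),P(617,400,.04)])
print('tray',tray,'shovel',sh)
np.savez('fit.npz',tc=tray[0],ty=tray[1],sc=sh[0],sy=sh[1])
sx=np.array([np.cos(sh[1]),np.sin(sh[1])]);g=sh[0]-.1*sx;print('grasp',g)
n=np.array([-np.sin(tray[1]),np.cos(tray[1])]);yaw=tray[1]+np.pi/2
e=tray[0]-n*.081;
for s in FL:
    print(s,'hover',robot.solve_ik([*g,.2],tool(sh[1],0,s)))
    for p in (0,.7,.8): 
        R=srot(yaw,p);q=np.array([*e,.05])+R.apply([-.165,0,.031])
        print(p,q.round(3),robot.solve_ik(q,tool(yaw,p,s)))
E
```

```text
tray (array([0.53791486, 0.25552118]), np.float64(0.17566128950174306), array([0.0033823 , 0.00398439, 0.00340413, 0.00747912])) shovel (array([0.58850027, 0.01652392]), np.float64(0.12185287774367273), array([0.00221643, 0.00337204, 0.0021796 , 0.00171267, 0.00824464]))
grasp [0.48924176 0.00436876]
1 hover [-0.66515065  0.14912066  0.62061016  2.05292245 -0.10495778  0.96962936
  1.70235194]
0 [0.581 0.013 0.081] [-1.02512342  1.07057586  1.36395748  1.92807993 -1.14807801  1.22753227
 -2.19034013]
0.7 [0.571 0.071 0.18 ] [-0.54903888  0.44947814  0.03098555  1.83829048  0.68718228  1.22035122
  2.43176295]
0.8 [0.568 0.084 0.19 ] [-5.79655540e-01  4.81409947e-01  1.28425472e-03  1.81474439e+00
  7.49825800e-01  1.31603104e+00  2.36239784e+00]
-1 hover [-0.878538    0.17582351  0.8626134   2.06013801 -0.16148763  0.97251582
 -1.38105685]
0 [0.581 0.013 0.081] [-0.56267436  0.52826227  0.57745622  1.91115021 -0.38801698  0.81427334
  0.39907156]
0.7 [0.571 0.071 0.18 ] [-1.06380857  0.53705436  0.68006571  1.86342492  0.39789514  1.0705776
 -0.48173591]
0.8 [0.568 0.084 0.19 ] [-1.11564802  0.57618311  0.68555377  1.84134767  0.4498426   1.13800464
 -0.54625806]
```

```bash
python3 - <<'E'
from h import *
f=np.load('fit.npz');sy=float(f['sy']);g=f['sc']-.1*np.array([np.cos(sy),np.sin(sy)])
robot.movep([*g,.2],tool(sy,0,-1))
a=snap('wrist','w1');print(robot.sense()['time_s'])
for n,p in [('grasp',[*g,.038]),('front',[*(f['sc']+.06*np.array([np.cos(sy),np.sin(sy)])),.003]),('knob',[*(f['sc']-.18*np.array([np.cos(sy),np.sin(sy)])),.04])]:print(n,proj(a,p))
E
```

```text
2.4833
grasp (np.float64(281.3548725397619), np.float64(196.4226756138489))
front (np.float64(282.1794785351999), np.float64(-24.73261881399165))
knob (np.float64(280.93931271467955), np.float64(288.05382506133117))
```

View pics/w1.png

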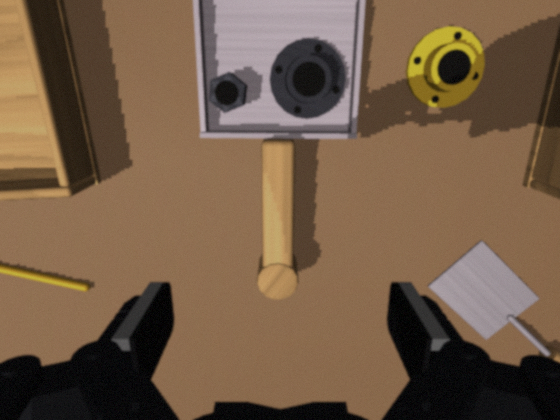

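The wrist view shows the handle running from (278,142) to the knob at (277,281), the back wall corners at (201,136) and (358,136), and a tray rim corner at (68,190). The prediction is about 3 px off, so I'll refine it and grasp.

```bash
python3 - <<'E'
from h import *
f=dict(np.load('fit.npz'));a=dict(np.load('pics/w1.npz'))
print('tray corner',onz(a,68,190,.05).round(4),'pred',f['tc']+Rot.from_euler('z',float(f['ty'])).apply([-.085,-.085,0])[:2])
W=[onz(a,201,134,.022),onz(a,358,134,.022),onz(a,277,281,.04)]
c,y,r=fit([(-.06,.062),(-.06,-.062),(-.18,0)],W);print('shovel',c,y,r,f['sc'],f['sy'])
f['sc']=c;f['sy']=y;np.savez('fit.npz',**f)
g=c-.1*np.array([np.cos(y),np.sin(y)]);q=tool(y,0,-1)
robot.movep([*g,.12],q);robot.movel([*g,.031],max_speed=.06);print(robot.sense()['wrist_force'])
robot.grip(0.0);s=robot.sense();print(s['opening'],s['finger_force'],s['eef_pos'])
# lift with 5deg nose-up
R0=robot.sense()['eef_pos']
robot.movel([*g,.07],tool(y,-.05,-1),max_speed=.04)
robot.movel([*g,.18],tool(y,-.09,-1),max_speed=.08)
s=robot.sense();print(s['opening'],s['wrist_force'],s['moment'],s['time_s'])
snap('wrist','w2')
E
```

```text
tray corner [0.4777 0.1636 0.05  ] pred [0.46907745 0.15697469]
shovel [0.59477314 0.01885204] 0.11540180018531015 [0.00091517 0.00052826 0.00065119] [0.58850027 0.01652392] 0.12185287774367273
[-0.27716805  0.24262862  0.84313119]
0.02486039269725106 60.30816435813904 [0.49565386 0.00754665 0.03127894]
0.0253672305624225 [ 0.37620117 -0.25262732 -4.85945644] [-0.04098991  0.50930187 -0.02492802] 7.7583
```

View pics/w2.png

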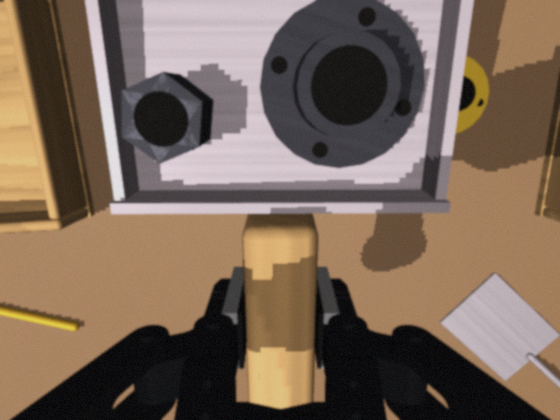

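The shovel is held and the fittings are still on the blade: nut at (165,117), flange at (345,85), back wall corners at (112,207) and (449,205). I'll turn it towards the tray's near wall and look.

```bash
cat >> h.py <<'E'
f=dict(np.load('fit.npz'))
EX=.060; GX=-.100; GZ=.031
def tcp(edge,yaw,p): # tcp for shovel underside front edge at 'edge'
    return np.array(edge)+srot(yaw,p).apply([GX-EX,0,GZ])
E
python3 - <<'E'
from h import *
a=dict(np.load('pics/w2.npz'));s=robot.sense()
q=np.array(s['tcp_rot']);Rs=Rot.from_quat(q[[1,2,3,0]])*FL[-1].inv()
for z in(.018,.022):print([np.round(proj(a,s['eef_pos']+Rs.apply([-.06+.1,yy,z-.031]))) for yy in(.062,-.062)])
print('corner2',onz(a,55,224,.05))
f['tc']=f['tc']+[.004,.003];np.savez('fit.npz',**f)
ty=float(f['ty']);yaw=ty+np.pi/2;n=np.array([-np.sin(ty),np.cos(ty)])
e=f['tc']-n*.085
y0=float(f['sy']);e1=np.array([*e,.085]);p1=tcp(e1-np.array([*n,0])*.01,yaw,-.09);p0=s['eef_pos']
# via: rotate while rising a bit
pm=(p0+p1)/2;pm[2]=.17
robot.movel(pm,tool((y0+yaw)/2,-.09,-1),max_speed=.04)
robot.movel(p1,tool(yaw,-.09,-1),max_speed=.05)
snap('top','t3');snap('scene','s3');snap('wrist','w3')
s=robot.sense();print(s['time_s'],s['opening'],s['eef_pos'],p1)
A=cv2.imread('pics/t3.png')[110:235,150:330];B=cv2.imread('pics/s3.png')[180:360,140:400]
A=cv2.resize(A,None,fx=2.22,fy=2.22,interpolation=2);
out=np.zeros((600,800,3),np.uint8);out[:A.shape[0],:A.shape[1]]=A
W=cv2.resize(cv2.imread('pics/w3.png'),(400,300));out[:300,400:]=W
B=cv2.resize(B,(433,300));out[300:,:433]=B
cv2.imwrite('pics/m3.png',out)
E
```

```text
[array([113., 202.]), array([446., 202.])]
[array([108., 205.]), array([451., 205.])]
corner2 [0.47642569 0.16556623 0.05      ]
11.075 0.025071079900238404 [0.58689297 0.0053815  0.10170849] [0.58685223 0.00533956 0.10149397]
```

View pics/m3.png

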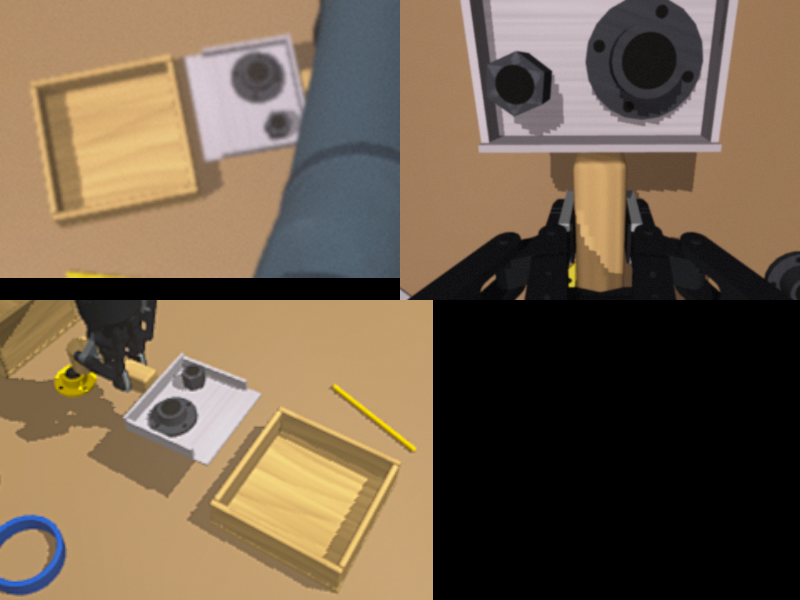

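The fittings still sit on the blade. In the top panel the front edge runs (186,58)–(205,160) and the tray's near rim (172,57)–(197,190). I'll check their relative position numerically, using the arm's own kinematics to correct for camera bias.

```bash
python3 - <<'E'
from h import *
a=dict(np.load('pics/t3.npz'));P=lambda u,v,z:onz(a,150+u/2.22,110+v/2.22,z)
s=robot.sense();q=np.array(s['tcp_rot']);Rs=Rot.from_quat(q[[1,2,3,0]])*FL[-1].inv()
B=[P(186,58,.085),P(205,160,.085)];F=[s['eef_pos']+Rs.apply([.16,y,-.031]) for y in(-.062,.062)]
print('blade img',np.round(B,4),'fk',np.round(F,4))
r=[P(172,57,.05),P(197,190,.05),P(33,84,.05),P(57,221,.05)];t=.085
print(np.round(r,4));c,y,res=fit([(t,-t),(-t,-t),(t,t),(-t,t)],r);print(c,y,res,'old',f['tc'],f['ty'])
b=np.mean(F,0)-np.mean(B,0);print('bias',b,'corrected tc',c+b[:2])
E
```

```text
blade img [[0.6166 0.1683 0.085 ]
 [0.4967 0.1482 0.085 ]] fk [[0.6196 0.1759 0.0852]
 [0.4975 0.1542 0.0852]]
[[0.6316 0.188  0.05  ]
 [0.4707 0.1604 0.05  ]
 [0.6028 0.3508 0.05  ]
 [0.4389 0.3201 0.05  ]]
[0.53599355 0.25483072] 0.1818310545364494 [0.00370487 0.00540973 0.00328709 0.00351898] old [0.54191486 0.25852118] 0.17566128950174306
bias [0.00192911 0.00677853 0.00021488] corrected tc [0.53792265 0.26160926]
```

```bash
cat > pour.py <<'E'
from h import *
f['tc']=np.array([.541,.262]);f['ty']=.178;np.savez('fit.npz',**f)
ty=.178;yaw=ty+np.pi/2;n=np.array([-np.sin(ty),np.cos(ty)]);e=f['tc']-n*.079
robot.movel(tcp([*e,.085],yaw,-.05),tool(yaw,-.05,-1),max_speed=.05)
robot.movel(tcp([*e,.060],yaw,.10),tool(yaw,.10,-1),max_speed=.04)
robot.pause(.3);f0=robot.sense()['wrist_force'][2];z=.060
while z>.038:
    z-=.001;robot.movel(tcp([*e,z],yaw,.10),max_speed=.02)
    w=robot.sense()['wrist_force'][2]
    if w-f0>5:break
print('contact z',z,'dF',w-f0,robot.sense()['time_s'])
if z<=.0385: raise SystemExit('no contact')
p=.10
while p<.74:
    p+=.08;robot.movel(tcp([*e,z],yaw,p),tool(yaw,p,-1),max_speed=.03)
    d=robot.sense()['wrist_force'][2]-f0;print(round(p,2),round(z,4),d.round(1),end='; ')
    if d>14:z+=.001
    elif d<4:z-=.001
robot.pause(.5);s=robot.sense();print(s['time_s'],s['wrist_force'],s['opening'])
np.save('z.npy',[z,p])
snap('top','t4');snap('scene','s4');snap('wrist','w4')
A=cv2.resize(cv2.imread('pics/s4.png')[180:360,140:400],(433,300));B=cv2.resize(cv2.imread('pics/t4.png')[110:235,150:330],(433,300))
cv2.imwrite('pics/m4.png',np.vstack([A,B]))
E
python3 pour.py
```

```text
contact z 0.04799999999999999 dF 6.636447761979633 15.25
0.18 0.048 5.6; 0.26 0.048 6.1; 0.34 0.048 6.6; 0.42 0.048 6.1; 0.5 0.048 5.9; 0.58 0.048 6.6; 0.66 0.048 6.7; 0.74 0.048 5.5; 0.82 0.048 5.9; 21.0 [ 0.21637302 -0.47156978 -1.51006373] 0.02508680328255697
```

View pics/m4.png

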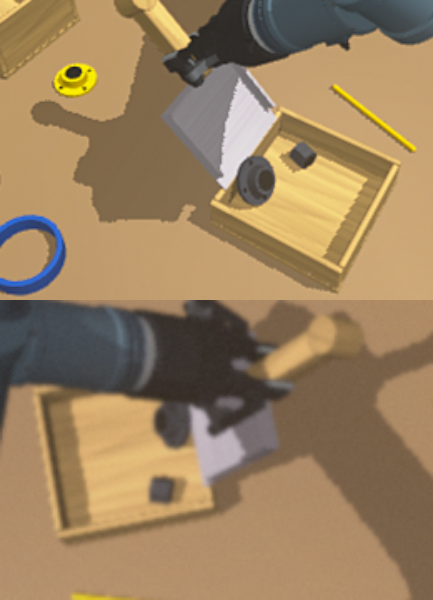

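The nut lies in the tray (162,490 in the lower panel). The flange has its foot in the tray but leans back on the blade edge (257,180 in the upper panel). I'll withdraw slowly and check.

```bash
python3 - <<'E'
from h import *
z,p=np.load('z.npy');ty=.178;yaw=ty+np.pi/2;n=np.array([-np.sin(ty),np.cos(ty),0]);e=np.array([*(f['tc']-n[:2]*.079),z])
up=np.array([0,0,1.])
robot.movel(tcp(e+up*.012,yaw,p),max_speed=.05)
robot.movel(tcp(e+up*.05-n*.05,yaw,p),max_speed=.08)
robot.movel(tcp(e+up*.08-n*.10,yaw,.4),tool(yaw,.4,-1),max_speed=.1)
robot.pause(.2);print(robot.sense()['time_s'])
snap('top','t5');snap('scene','s5')
A=cv2.resize(cv2.imread('pics/s5.png')[180:360,140:400],(433,300));B=cv2.resize(cv2.imread('pics/t5.png')[110:235,150:330],(433,300))
cv2.imwrite('pics/m5.png',np.vstack([A,B]))
E
```

```text
23.825
```

View pics/m5.png

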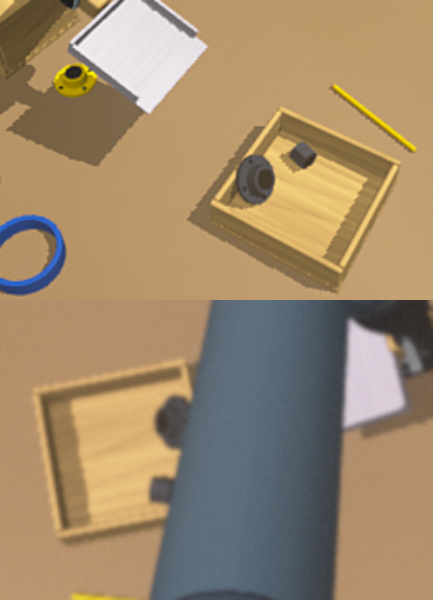

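Both fittings are in the tray: the nut is flat at (303,155), and the flange leans against the near wall at (257,180) with its upper edge over the rim. I'll nudge it over with the blade's front edge so it lies fully inside.

```bash
python3 - <<'E'
from h import *
ty=.178;yaw=ty+np.pi/2;n=np.array([-np.sin(ty),np.cos(ty),0]);w=np.array([*(f['tc']-n[:2]*.077),0])
E=lambda d,z:w+n*d+np.array([0,0,z])
p=.75
robot.movel(tcp(E(.0,.10),yaw,p),tool(yaw,p,-1),max_speed=.10)
robot.movel(tcp(E(.009,.085),yaw,p),max_speed=.08);robot.pause(.2)
f0=robot.sense()['wrist_force']
z=.085
while z>.052:
    z-=.004;robot.movel(tcp(E(.009,z),yaw,p),max_speed=.04)
    if np.linalg.norm(robot.sense()['wrist_force']-f0)>4:break
print('z',z,robot.sense()['wrist_force']-f0)
for d in np.arange(.015,.046,.006):
    robot.movel(tcp(E(d,z),yaw,p),max_speed=.04);dF=robot.sense()['wrist_force']-f0;print(round(d,3),dF.round(1))
    if np.linalg.norm(dF)>15:break
robot.movel(tcp(E(d,.10),yaw,p),max_speed=.1)
robot.movel(tcp(E(-.10,.13),yaw,.3),tool(yaw,.3,-1),max_speed=.12)
print(robot.sense()['time_s'],robot.sense()['opening'])
snap('top','t6');snap('scene','s6');snap('wrist','w6')
A=cv2.resize(cv2.imread('pics/s6.png')[180:360,140:400],(433,300));B=cv2.resize(cv2.imread('pics/t6.png')[110:235,150:330],(433,300))
W=cv2.resize(cv2.imread('pics/w6.png'),(367,300));o=np.zeros((600,800,3),np.uint8);o[:300,:433]=A;o[300:,:433]=B;o[:300,433:]=W
cv2.imwrite('pics/m6.png',o)
E
```

```text
z 0.048999999999999974 [-0.80511982  1.19656666  0.88230883]
0.015 [-0.8 -1.6  2.5]
0.021 [-0.3 -3.3  8.4]
0.027 [-1.  -3.  12.8]
0.033 [-0.9 -0.4  9.5]
0.039 [0.5 0.9 8.2]
0.045 [-0.6  1.9  4.8]
32.5333 0.025002205428987748
```

View pics/m6.png

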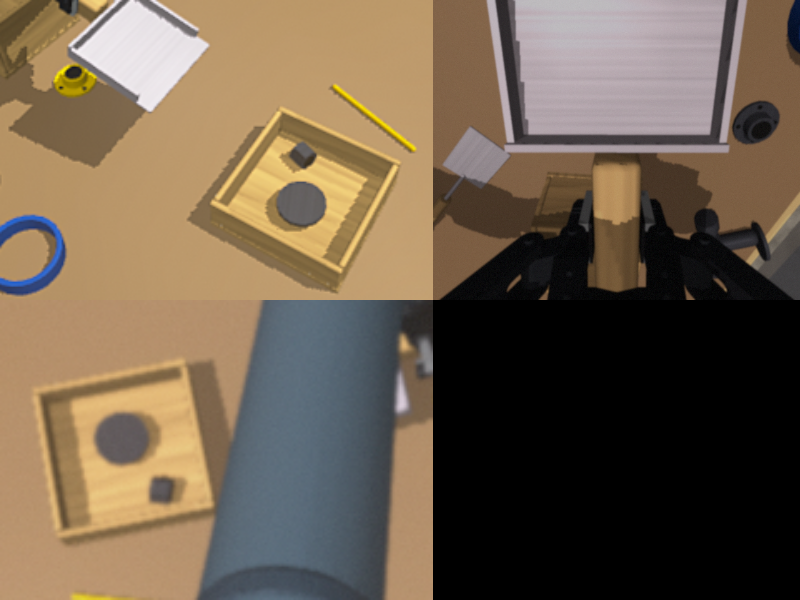

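The flange now lies flat, hub down, in the tray at (302,204), with the nut at (303,155). The blade is empty. I'll lay the shovel back where it was.

```bash
python3 - <<'E'
from h import *
ty=.178;yaw=ty+np.pi/2;y=float(f['sy']);g=f['sc']-.1*np.array([np.cos(y),np.sin(y)])
p0=robot.sense()['eef_pos'];pu=np.array([*p0[:2],max(.2,p0[2])])
robot.movel(pu,tool(yaw,0,-1),max_speed=.06)
p1=np.array([*g,.18])
robot.movel((pu+p1)/2,tool((yaw+y)/2,0,-1),max_speed=.05)
robot.movel(p1,tool(y,0,-1),max_speed=.05)
robot.movel([*g,.05],max_speed=.12);robot.pause(.2);f0=robot.sense()['wrist_force'][2];z=.05
while z>.0305:
    z-=.0015;robot.movel([*g,max(z,.0305)],max_speed=.03);d=robot.sense()['wrist_force'][2]-f0
    if d>6:break
print('down z',z,d,robot.sense()['time_s'])
robot.grip(.085);robot.movel([*g,.12],max_speed=.08);robot.movel([*g,.25],max_speed=.2)
s=robot.sense();print(s['time_s'],s['opening'])
snap('top','t7');snap('scene','s7');snap('wrist','w7')
o=np.zeros((600,800,3),np.uint8);o[:300,:400]=cv2.resize(cv2.imread('pics/s7.png'),(400,300));o[:300,400:]=cv2.resize(cv2.imread('pics/w7.png'),(400,300))
o[300:,:433]=cv2.resize(cv2.imread('pics/s7.png')[180:360,140:400],(433,300));o[300:,433:]=cv2.resize(cv2.imread('pics/t7.png')[100:240,150:320],(367,300));cv2.imwrite('pics/m7.png',o)
E
```

```text
down z 0.030499999999999985 9.291431676779355 40.55
43.225 0.08482190757191828
```

View pics/m7.png

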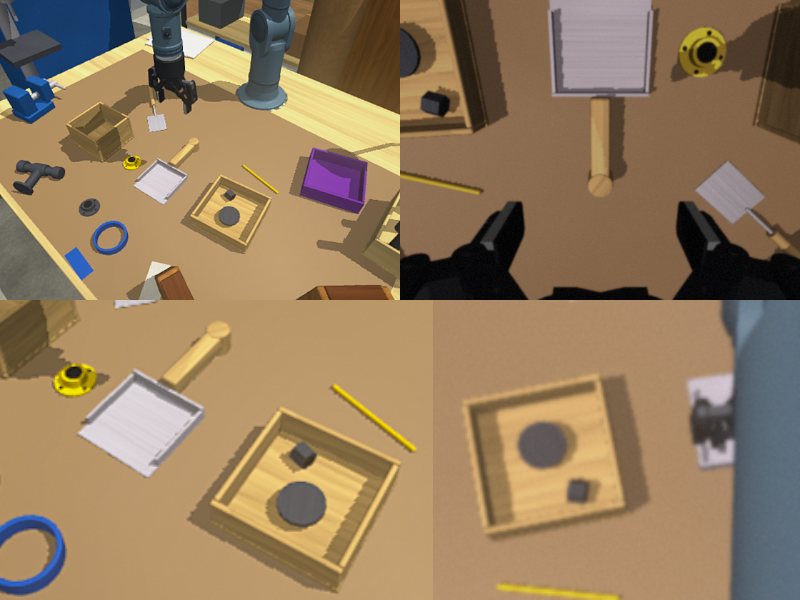

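The shovel lies flat and empty at (140,420), clear of the tray. The flange (302,503) and nut (303,455) are in the tray, and the gripper is clear.

```bash
python3 -c "
from rig import robot
print(robot.close_job())"
```

```text
the job is handed in; nothing more can be done
None
```

The job is handed in: the flange and nut are both in the shallow tray, and the empty shovel lies flat on the bench, released and clear of the tray, by about 43 s; the flange first came to rest leaning on the tray wall, so I nudged it flat with the blade, and it now lies hub-down.

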